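# Set the comb stop collar of a gel stand with a fork gauge

## Robot

A 6-joint arm with a two-finger parallel gripper is mounted at the origin on the work surface. World frame = base frame: x ahead of the robot, y to its left, z up, the work surface at z = 0. Lengths are in mm, angles in degrees, forces in N, time in s.
With the tool pointing down it reaches from about 300 to 850 mm from the base axis. Payload 4.2 kg.
Tool frame: the origin (TCP) lies on the centre line of the jaws, within the pads' length; the fingertips stand 14 mm ahead of it and the grasp point (between the pads) lies 5 mm behind it; z points along the fingers, y is the line along which they close (so a half turn about z gives the same grasp; the last joint's range is limited). The gripper opens to 91 mm and grips with 3 to 60 N. Pads are 32 mm wide; open, the fingers measure 118 mm over their backs; the gripper's body (76 mm by 178 mm) begins 60 mm behind the grasp point.
Start: joints at [74.37, 18.312, 89.639, -0, 72.044, -1.146], TCP at [143.818, 556.741, 200.876] pointing down, gripper open.
Joint ranges: [-177.97, 177.97], [-48.28, 115.42], [12.27, 149.76], [-77.06, 257.06], [2.81, 150.46], [-146.56, 146.56]. Speed limits (degrees/s): [147.25, 147.25, 180, 180, 180, 180].

## Interface

Orientations are given as [roll, pitch, yaw] about the fixed x, y, z axes, in that order (R = Rz(yaw) Ry(pitch) Rx(roll)).
In Python, from workcell import env gives the robot as it stands.
- The arm moves only by the tool arm_command, never from a script. Its argument "motion" is a list of rows, each an object with "offset": the shift along the tool's x, y, z in m, a list of three; "spin": the turn about the tool's z in rad. In form: [{"offset": [tx, ty, tz], "spin": spin}, ...]. A call has 1 to 5 rows; each row shifts and turns the commanded pose from where the row before left it, along the tool's axes as they then stand; what a row does not reach is not made up. A row lasts 1/8 s, in which the tool goes at most 62.5 mm and 10.7 degrees, less where a joint would pass 70% of its speed; a pose out of reach is approached as far as the arm can. A call with a gripper value outside its range is refused whole. "jaw" is the finger opening in m, from 0 to 0.0912, set as the call begins (left out, the last holds). The fingers move at their own pace and stop on an object; "newtons" is the grip in N (left out, the last holds). Time passes only in rows, so rows that do not move let the fingers close. It gives the time, the measured TCP pose, the force, the opening and the grip force at its end, in the units of the state.
- env.state(): the state, without advancing time (a new reading comes with each control period).
- env.grab_frame(name): name is "side" or "top"; returns (picture, depth): 384x512x3 uint8, blue, green, red; 384x512 float32, mm along the optical axis (not along the pixel's ray), 0 where there is no reading.
- env.camera_model(name): a dict with "fx", "fy", "cx", "cy" (pixels), "eye" and "rotation" of the camera in the world. Camera axes: x right, y down, z forward; pixel columns grow to the right and rows downward; lengths in mm; the calibration is good to about 2 mm. A picture is of the moment at which its call begins. camera_model takes no time and is no camera call.
- env.job_done(): hands the job in; it is judged then, once.
Trained networks look in the newest picture that a camera, given by its name, has taken for a name from the list of things; names that differ only in an ending like _2 or _b are one class to them, and where a whole thing is asked for, a point or a joint stands for the part that bears it (a point fixed in the world has none). Each returns a list of dicts, best first, with "score" (0 to 1); they miss things now and then, are a little off and sometimes report something else, mostly with a low value. They report only what shows in the picture. A call takes as long as a camera call. They do not tell look-alikes from the thing itself.
- env.boxes_of(camera, target): "bbox" ([left, top, right, bottom] in pixels, round what is visible of it).
- env.pinpoint(camera, target): "location" ([column, row] in pixels: a listed point, or the origin of a listed thing).
The state is a dict: "time_s": time; "qpos": joint angles; "qvel": joint speeds; "effort": joint torques, N m; "ee_pos": TCP position; "ee_rot": TCP orientation; "force": force on the tool from outside, world axes, zero at the start; "torque": the same for the moment, N m; "gripper_width": finger opening in mm; "gripper_force": force on a finger pad.
Only numpy, scipy, OpenCV 4.12 (cv2) and the standard library are available. Lean on these libraries where they do the work, as an engineer would, in place of code of your own. Each camera call takes 0.05 s, during which the arm holds its last target. There are 200 camera calls.

## Task

Set the height of the knurled stop collar on the comb stand with the fork gauge: slide the gauge along the base plate under the collar until its slot is fully home around the threaded rod, then screw the collar down until it lightly but definitely nips the gauge (you should feel it bear, about 5 N; never tighten it hard). Leave the collar at that height, draw the gauge out and stand it upright back on its rubber mat, without disturbing the other things on the bench.

Things in the scene. Friction and masses are not known exactly. Their poses are not given: they have to be found in the camera images.
- stand: Comb stand, fixed: aluminium base plate 12 mm thick, x -60 to +180 mm and y +-60 mm of its frame, with an upright threaded steel rod 17 mm across, its top 98 mm above the bench. Origin: on the rod axis at bench height; z up. The gauge slides in along the plate towards -x, from the bare +x end. The stand's yaw is seen from the plate, long on its +x side.
- stand_rails (a point): Point on top of the base plate, 30 mm along the stand's x from the rod axis, midway between two dark guide rails 8 mm high. The rails run along the stand's x, 43 mm apart, from 30 mm behind the rod to this point; onward to 26 mm beyond it (+x) they flare open to about 65 mm. Axes as the stand's.
- collar: Knurled steel stop collar on the rod, 40 mm across, 26 mm high. Origin: centre of its underside; z up. Right-hand quick thread, 20 mm per turn: clockwise from above lowers it. Thread drag 0.03 N m holds it where left. In a light (6 N) grip it slips before the nip gets hard. Starts 37 to 42 mm above the bench (gauge top when home: 32 mm). Turning moment grows about 0.01 N m per N of nip.
- gauge: Fork gauge, loose, about 0.22 kg: aluminium slab 20 mm thick, 40 mm wide, 117 mm long, a 19 mm wide slot between two prongs at one end, a black grip fin at the other. Origin: underside, in the slot where the rod axis comes when home (slot end 9.5 mm on); x from prongs to fin, z up. Prong tips at x = -22, tail at x = +95 mm. Home: flat on the plate, its x along the stand's x.
- gauge_fin (a point): Grip point on the gauge's fin: 80 mm along x from the gauge's origin, 46 mm above its underside. The fin is 12 mm thick (along the gauge's y: grip across that), 24 mm long (along x), and rises from 20 to 63 mm above the underside. Axes as the gauge's.
- mat: Black rubber mat, fixed, 170 x 110 mm, 4 mm thick, on which the gauge lies at the start and belongs at the end. Origin: centre of its underside, at bench height; x along its length.
- bottle: Bystander: bottle, 64 mm across, 120 mm high. Origin: centre of the underside. Leave alone.
- tipbox: Bystander: grey pipette tip box, 100 x 75 x 48 mm. Origin: centre of the underside. Leave alone.
- beaker: Bystander: glass beaker, 64 mm across, 75 mm high. Origin: centre of the underside. Leave alone.
- dish: Bystander: clear flat dish, 84 mm across, 15 mm high. Origin: centre of the underside. Leave alone.
- comb: Bystander: white gel comb lying flat, 120 mm long, about 42 mm wide, 8 mm thick. Origin: on the underside under its spine. Leave alone.
- rack: Bystander: white tube rack, 110 x 60 x 42 mm. Origin: centre of the underside. Leave alone.
- pipette: Bystander: pipette lying on its side, 210 mm long, 26 mm thick. Origin: near its middle on the bench. Leave alone.
There are look-alikes about, which are no part of the job. There is more than one size of the mat; the job needs the larger. What is shaped like the gauge but red is not meant.

How it is judged:
By the outcome, as a careful person would: the job done as asked, in the order asked, and still so for the second after the job is handed in, with the robot touching nothing.
It also fails if it takes over 72 s, if anything falls off the work surface, if the arm or the gripper's body presses on something with over 40 N, if the wrist force passes 120 N, or if a joint passes its speed limit or range.

## Working session

There is one attempt and no reset: what is moved stays moved. The work goes in short steps, Python scripts to look and compute and a tool call to move; the robot and the scene stay as the last step left them, time stands still between calls to the robot, and variables do not carry over. Pictures are saved under pics/ and viewed, at most 10 in all, crops included, and the job is handed in when it is done.

Besides the shell and the picture viewer there is one more tool, called after "Call:" by a JSON object that holds its "name" and its "arguments". arm_command: Moves the arm, as the interface text tells. Its arguments: {"type":"object","properties":{"motion":{"type":"array"},"jaw":{"type":"number"},"newtons":{"type":"number"}},"required":["motion"]}

```bash
mkdir -p pics; ls; cat > h.py <<'E'
from workcell import env
import numpy as np, cv2
def world(cam,px,depth=None,z=None):
    m=env.camera_model(cam);R=np.array(m['rotation']);e=np.array(m['eye'])
    d=R@np.array([(px[0]-m['cx'])/m['fx'],(px[1]-m['cy'])/m['fy'],1.])
    return e+d*(depth if z is None else (z-e[2])/d[2])
def cloud(cam,dep):
    m=env.camera_model(cam);R=np.array(m['rotation']);e=np.array(m['eye'])
    v,u=np.mgrid[:dep.shape[0],:dep.shape[1]]
    P=np.stack([(u-m['cx'])/m['fx']*dep,(v-m['cy'])/m['fy']*dep,dep],-1)
    return P@R.T+e
E
python3 - <<'E'
from h import *
print(env.state())
for c in('top','side'):
    m=env.camera_model(c);print(c,m)
    p,d=env.grab_frame(c);cv2.imwrite(f'pics/{c}0.png',p);np.save(f'{c}0.npy',d)
    for t in('gauge','gauge_fin','collar','stand','stand_rails','mat'):
        try:
            print(c,t,[(np.round(r['location']),round(r['score'],2)) for r in env.pinpoint(c,t)[:4]],[(np.round(r['bbox']),round(r['score'],2)) for r in env.boxes_of(c,t)[:4]])
        except Exception as ex: print(c,t,ex)
E
```

```text
pics
{'time_s': 0.0, 'qpos': array([ 7.43692028e+01,  1.83512067e+01,  8.97078296e+01, -4.88056710e-04,
        7.20431329e+01, -1.14604390e+00]), 'qvel': array([-0.07731363,  0.04992197,  0.02323967,  0.01120525, -0.0063288 ,
       -0.00680592]), 'effort': array([ 3.72661947e-03, -4.12470961e+01, -2.31975496e+01,  7.30936881e-02,
        4.56154312e-02, -1.23239406e-04]), 'ee_pos': array([143.67851702, 556.20378954, 200.01501076]), 'ee_rot': array([-1.79897842e+02, -1.57955560e-03,  1.65515396e+02]), 'force': array([-0.05197304, -0.07100221,  0.23348013]), 'torque': array([-0.01212997,  0.04115809,  0.0320897 ]), 'gripper_force': 0.0, 'gripper_width': 91.2336760655864}
top {'fx': 369.57148896172606, 'fy': 369.57148896172606, 'cx': 257.03691084585364, 'cy': 192.8273215663027, 'eye': array([ 378.29280075,   37.02681468, 1267.62300143]), 'rotation': array([-170.25802124,   -0.35234104,  -91.56687316])}
top gauge [(array([197., 212.]), 0.85), (array([183., 156.]), 0.62), (array([178., 197.]), 0.37)] [(array([170., 131., 193., 165.]), 0.86), (array([173., 192., 203., 218.]), 0.71)]
top 
[... 972 characters left out ...]
, 0.61)]
side gauge_fin [(array([248., 147.]), 0.7), (array([306., 146.]), 0.69)] [(array([228., 144., 252., 176.]), 0.67), (array([294., 242., 332., 276.]), 0.65), (array([280., 141., 309., 164.]), 0.64), (array([208., 206., 264., 270.]), 0.35)]
side collar [(array([239., 245.]), 0.64)] [(array([232., 234., 244., 244.]), 0.72), (array([305., 163., 321., 196.]), 0.15)]
side stand [(array([242., 248.]), 0.77)] [(array([208., 205., 262., 269.]), 0.95)]
side stand_rails [(array([313., 189.]), 0.28), (array([201., 308.]), 0.24)] [(array([206., 206., 266., 267.]), 0.84)]
side mat [(array([189., 161.]), 0.75), (array([241., 168.]), 0.72), (array([187., 200.]), 0.7), (array([249., 147.]), 0.33)] []
```

View pics/top0.png

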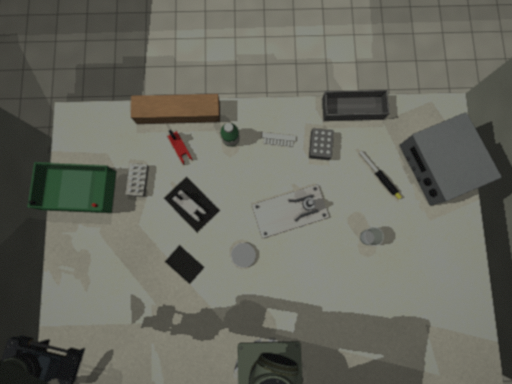

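View pics/side0.png

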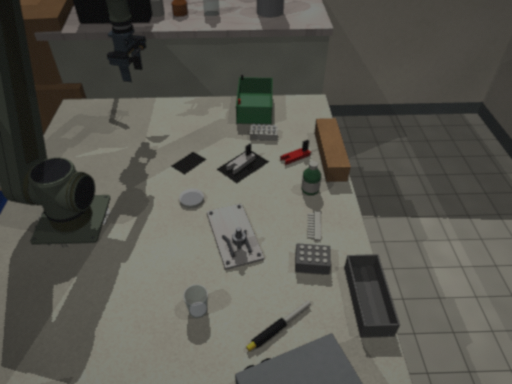

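The grey gauge lies on the large mat at top (190,205), with its fin at about (177,198). The look-alikes are the red gauge at (180,147) and the small mat at (184,264). The grey gauge on the larger mat fits the description. The stand is at (290,210), with its collar at (308,203) and its bare +x end to the left. I'll confirm with one enlarged crop and measure.

```bash
sed -i "s/R=np.array(m\['rotation'\])/R=Rotation.from_euler('xyz',m['rotation'],degrees=True).as_matrix()/; 2a from scipy.spatial.transform import Rotation" h.py
python3 - <<'E'
from h import *
p=cv2.imread('pics/top0.png');d=np.load('top0.npy');C=cloud('top',d)
a=cv2.resize(p[170:240,160:232],None,fx=5.5,fy=5.5,interpolation=cv2.INTER_CUBIC)
b=cv2.resize(p[175:245,246:338],None,fx=4.35,fy=5.5,interpolation=cv2.INTER_CUBIC)
cv2.imwrite('pics/crop1.png',np.hstack([a,b]))
print('bench z',[np.round(C[v,u],1) for u,v in((240,180),(230,220),(340,190))])
g=cv2.cvtColor(p,cv2.COLOR_BGR2GRAY)
def rect(mask,z,name):
    n,l,s,_=cv2.connectedComponentsWithStats(mask.astype('uint8'))
    k=1+np.argmax(s[1:,4]);cs,_=cv2.findContours((l==k).astype('uint8'),0,1)
    c=max(cs,key=cv2.contourArea)[:,0]
    W=np.array([world('top',q,z=z)[:2] for q in c]).astype('float32')
    print(name,cv2.minAreaRect(W))
z=C[...,2]
sub=np.zeros_like(g,bool);sub[170:240,155:232]=1
# mat incl gauge: dark
m=(g<55)&sub
rect(cv2.morphologyEx(m.astype('uint8'),cv2.MORPH_CLOSE,np.ones((9,9))),4,'mat')
gm=(g>80)&sub&(z>15)
print('gauge z',np.percentile(z[sub&(g>80)&(z>12)],[10,50,90]))
rect(gm,24,'gauge')
sub2=np.zeros_like(sub);sub2[175:245,246:338]=1
rect((z>6)&sub2,12,'stand')
for n,u,v in(('gauge',197,212),):print(n,world('top',(u,v),z=4))
print('fin',world('top',(177,198),z=50),'fin pts')
f=sub&(z>40);print(C[f].round(1)[:30])
f=sub2&(z>25);print('collar area',len(C[f]),C[f].mean(0));f=sub2&(z>80);print('rodtop',C[f].mean(0),C[f].max(0))
for t,zz in(('gauge_fin',50),('gauge',4),('stand_rails',12),('stand',0),('collar',40)):
  for c in('top','side'):
    if c=='top':env.grab_frame
    for r in env.pinpoint(c,t)[:2]: print(t,c,round(r['score'],2),world(c,r['location'],z=zz).round(1))
E
```

```text
bench z [array([642.2,  81.6,   2.7]), array([503.1, 118.5,   2.9]), array([ 597.9, -266.3,    0.6])]
mat ((562.8114013671875, 251.02198791503906), (163.39794921875, 103.99610137939453), 43.746917724609375)
gauge z [21.2624773  24.11727806 28.18270291]
gauge ((555.8628540039062, 255.10513305664062), (114.79766082763672, 38.9171257019043), 47.43391418457031)
stand ((529.314208984375, -88.42689514160156), (121.9215316772461, 242.59068298339844), 16.44569969177246)
gauge [533.57297239 231.32371452   4.        ]
fin [576.59887753 290.77566283  50.        ] fin pts
[[ 378.3   37.  1267.6]
 [ 378.3   37.  1267.6]
 [ 378.3   37.  1267.6]
 [ 378.3   37.  1267.6]
 [ 378.3   37.  1267.6]
 [ 378.3   37.  1267.6]
 [ 378.3   37.  1267.6]
 [ 378.3   37.  1267.6]
 [ 378.3   37.  1267.6]
 [ 593.5  293.4   69.9]
 [ 594.   290.8   66.5]
 [ 593.7  287.3   67.7]
 [ 378.3   37.  1267.6]
 [ 591.   297.5   65.9]
 [ 590.7  293.9   67.1]
 [ 590.   290.    70.4]
 [ 590.4  287.2   67.7]
 [ 590.9  284.7   64.3]
 [ 588.   297.9   63.9]
 [ 587.4  294.1   66.4]
 [ 587.2  290.6   67.2]
 [ 587.2  287.4   66.6]
 [ 58
[... 224 characters left out ...]
47120154  237.65278049]
rodtop [469.01995672 -61.87137555 633.71099728] [ 554.66455025   37.02681468 1267.62300143]
gauge_fin top 0.8 [801.4 298.7  50. ]
gauge_fin top 0.67 [578.3 291.5  50. ]
gauge_fin side 0.7 [583.6 295.7  50. ]
gauge_fin side 0.69 [798.1 293.9  50. ]
gauge top 0.85 [531.8 231.    4. ]
gauge top 0.62 [734.9 280.3   4. ]
gauge side 0.85 [526.7 222.1   4. ]
gauge side 0.74 [720.1 285.9   4. ]
stand_rails top 0.65 [ 534.5 -112.6   12. ]
stand_rails side 0.28 [802.8  99.7  12. ]
stand_rails side 0.24 [ 441.1 -349.4   12. ]
stand top 0.66 [ 543.4 -151.1    0. ]
stand side 0.77 [ 552.  -140.3   -0. ]
collar top 0.42 [ 551.8 -141.8   40. ]
collar side 0.64 [ 544.8 -159.9   40. ]
```

View pics/crop1.png

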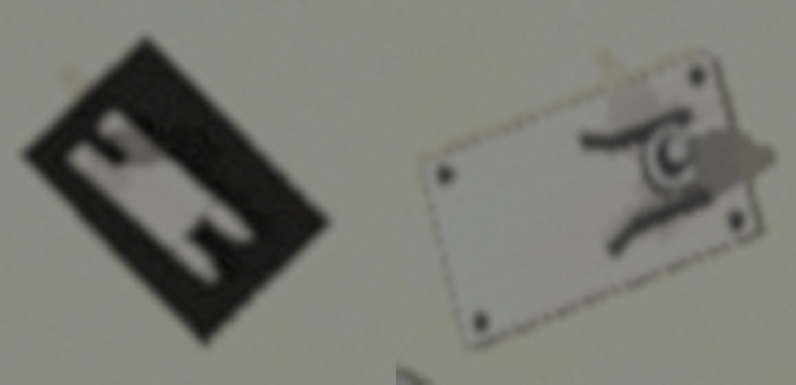

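The crop confirms it: a grey fork with its fin toward the upper left at crop (110,150) and its slot toward the lower right, on the big mat. The collar and rails are at the right end of the stand. Next I refine the stand and the fin.

```bash
cat > m.py <<'E'
from h import *
D=[];G=[]
for i in range(5):
    p,d=env.grab_frame('top');D.append(np.where(d>0,d,np.nan));G.append(p)
d=np.nanmedian(D,0);p=np.mean(G,0).astype('uint8');g=cv2.cvtColor(p,6);C=cloud('top',d);z=C[...,2]
box=lambda x0,x1,y0,y1:(C[...,0]>x0)&(C[...,0]<x1)&(C[...,1]>y0)&(C[...,1]<y1)
f=box(560,620,260,320)&(z>50);F=C[f];print('fin',len(F),F.mean(0),cv2.minAreaRect(F[:,:2].astype('float32')))
f=box(500,590,-190,-110)&(z>84)&(z<115);F=C[f];print('rod',len(F),F.mean(0))
f=box(500,590,-190,-110)&(z>50)&(z<84);F=C[f];print('collar',len(F),F.mean(0),F[:,2].round())
# stand edges: mask on depth
s=box(430,640,-240,60)
m=(s&(z>7)).astype('uint8');n,l,st,_=cv2.connectedComponentsWithStats(m);k=1+np.argmax(st[1:,4]);m=(l==k)
P=C[m][:,:2];P=np.array([world('top',q[::-1],z=12)[:2] for q in np.argwhere(m)]).astype('float32')
print('stand',cv2.minAreaRect(P))
# dark holes/rails
th=np.deg2rad(106.4);ex=np.array([np.cos(th),np.sin(th)]);ey=np.array([-ex[1],ex[0]]);o=np.array([546.2,-146.0])
idx=np.argwhere(s&(g<95));W=np.array([world('top',q[::-1],z=16)[:2] for q in idx]);L=np.c_[(W-o)@ex,(W-o)@ey]
ok=(abs(L[:,0])<60)&(abs(L[:,1])<45)
for a in range(-50,65,8):
    r=ok&(L[:,0]>=a)&(L[:,0]<a+8);print(a,np.sort(L[r,1]).round(0).astype(int))
h=(g<110)&s;n,l,st,ce=cv2.connectedComponentsWithStats(h.astype('uint8'))
for i in range(1,n):
    if 2<st[i,4]<40:
        w=world('top',ce[i],z=12)[:2];print('hole',st[i,4],ce[i],((w-o)@ex).round(1),((w-o)@ey).round(1))
cv2.imwrite('pics/avg.png',p)
E
python3 m.py
```

```text
fin 31 [584.57598584 285.71540142  66.08200567] ((584.6873779296875, 286.601318359375), (23.87276268005371, 11.543985366821289), 44.03069305419922)
rod 26 [ 545.88657012 -145.66282137   96.63575873]
collar 104 [ 544.26597937 -144.96973421   66.88117021] [65. 68. 69. 69. 67. 72. 69. 67. 68. 69. 64. 66. 66. 66. 69. 66. 68. 66.
 64. 65. 67. 69. 67. 69. 67. 69. 68. 68. 68. 69. 68. 66. 64. 68. 68. 69.
 71. 68. 68. 57. 67. 67. 71. 71. 67. 69. 65. 54. 66. 68. 69. 69. 76. 68.
 68. 67. 68. 55. 69. 68. 68. 68. 69. 73. 73. 72. 66. 68. 68. 68. 65. 70.
 68. 68. 70. 67. 70. 70. 66. 65. 66. 66. 70. 66. 67. 66. 68. 68. 69. 66.
 67. 55. 60. 65. 67. 65. 67. 69. 66. 54. 65. 65. 61. 55.]
stand ((529.8815307617188, -89.19955444335938), (119.87519073486328, 239.73728942871094), 15.884225845336914)
-50 [-44 -43  -4  -3   0   1   3   4   5   7   8  11  12  14  15  16  18  19
  21  22  23  25  26]
-42 [-7 -6 -5 -3 -2 -1  1  2  4  5  6  8  9 12 13 15 16 17 19 20 22 24 26]
-34 [-27 -26 -24 -23  -9  -8  -6  -5  -2  -1   0   2   3   5   6   7   9  10
  11  13  14  16  17  18  19  20  21  24  25  27  28  29  31]

[... 450 characters left out ...]
 21  22  24  25  26  27  28  29  31  32]
6 [-31 -29 -28 -26 -25 -24 -23 -22 -20 -18 -17  -4  -1   3   7   8  11  12
  15  20  22  23  25  26  28  29  30  33  34]
14 [-32 -31 -30 -28 -27 -25 -24 -21 -20 -19   2  21  22  23  24  26  27  29
  30  31]
22 [-31 -30 -29 -27 -26 -24 -22  21  23  24  25  27  28  30  32  33]
30 [-32 -30 -29 -28 -27 -26 -25 -22  22  24  25  26  28  29  32  33]
38 [-36 -35 -32 -31 -29 -28  26  27  28  30  31  33  34  36]
46 [-39 -37 -35 -34 -33 -32 -31 -30  31  32  34  35  37  38]
54 [33 36]
62 []
hole 13 [314.61538462 188.38461538] -45.1 -46.9
hole 14 [256.78571429 206.35714286] 164.5 -48.8
hole 14 [323.71428571 214.5       ] -44.5 48.2
hole 10 [265.  233.2] 166.3 46.9
```

Call:
{"name": "arm_command", "arguments": {"motion": [{"offset": [0,0,0],"spin": 0.18},{"offset": [0,0,0],"spin": 0.18},{"offset": [0,0,0],"spin": 0.18},{"offset": [0,0,0],"spin": 0.18},{"offset": [0,0,0],"spin": 0.18}], "jaw": 0.05, "newtons": 25}}

```text
time_s: 2.68
ee_pos: [143.8, 556.7, 200.9]
ee_rot: [180.0, -0.0, 113.6]
force: [0.1, -0.3, -0.1]
gripper_width: 50.0
gripper_force: 0.0
```

Call:
{"name": "arm_command", "arguments": {"motion": [{"offset": [0,0,0],"spin": 0.18},{"offset": [0,0,0],"spin": 0.18},{"offset": [0,0,0],"spin": 0.18},{"offset": [0,0,0],"spin": 0.18},{"offset": [0,0,0],"spin": 0.18}]}}

```text
time_s: 3.3
ee_pos: [143.8, 556.7, 200.9]
ee_rot: [-180.0, -0.0, 62.0]
force: [0.8, 0.4, 0.0]
gripper_width: 49.6
gripper_force: 0.0
```

Call:
{"name": "arm_command", "arguments": {"motion": [{"offset": [0,0,0],"spin": 0.135},{"offset": [0,0,0],"spin": 0.136},{"offset": [0.0107,0.0506,0],"spin": 0},{"offset": [0.0107,0.0506,0],"spin": 0},{"offset": [0.0107,0.0506,0],"spin": 0}]}}

```text
time_s: 3.92
ee_pos: [277.7, 475.6, 200.9]
ee_rot: [-180.0, -0.0, 46.9]
force: [-0.1, 0.1, -0.4]
gripper_width: 50.0
gripper_force: 0.0
```

Call:
{"name": "arm_command", "arguments": {"motion": [{"offset": [0.0107,0.0506,0],"spin": 0},{"offset": [0.0107,0.0506,0],"spin": 0},{"offset": [0.0107,0.0506,0],"spin": 0},{"offset": [0.0107,0.0506,0],"spin": 0},{"offset": [0.0107,0.0506,0],"spin": 0}]}}

```text
time_s: 4.55
ee_pos: [499.1, 341.4, 201.0]
ee_rot: [-180.0, -0.0, 46.9]
force: [-1.1, 1.3, -0.3]
gripper_width: 50.2
gripper_force: 0.0
```

Call:
{"name": "arm_command", "arguments": {"motion": [{"offset": [0.0107,0.0506,0],"spin": 0},{"offset": [0.0107,0.0506,0],"spin": 0},{"offset": [0,0,0.03],"spin": 0},{"offset": [0,0,0.03],"spin": 0},{"offset": [0,0,0],"spin": 0}]}}

```text
time_s: 5.18
ee_pos: [584.7, 287.9, 138.2]
ee_rot: [-179.9, 0.3, 46.8]
force: [0.3, -0.5, 0.5]
gripper_width: 50.1
gripper_force: 0.0
```

Call:
{"name": "arm_command", "arguments": {"motion": [{"offset": [-0.001,0.001,0.04],"spin": 0},{"offset": [0,0,0.03],"spin": 0},{"offset": [0,0,0.015],"spin": 0},{"offset": [0,0,0.009],"spin": 0},{"offset": [0,0,0],"spin": 0}]}}

```text
time_s: 5.8
ee_pos: [586.6, 287.7, 47.4]
ee_rot: [180.0, -0.0, 46.9]
force: [0.0, 0.6, -0.3]
gripper_width: 49.5
gripper_force: 0.0
```

Call:
{"name": "arm_command", "arguments": {"motion": [{"offset": [0,0,0],"spin": 0},{"offset": [0,0,0],"spin": 0},{"offset": [0,0,0],"spin": 0},{"offset": [0,0,0],"spin": 0},{"offset": [0,0,0],"spin": 0}], "jaw": 0.0, "newtons": 25}}

```text
time_s: 6.42
ee_pos: [586.2, 287.7, 47.0]
ee_rot: [-180.0, -0.0, 46.8]
force: [-1.0, 1.3, 0.7]
gripper_width: 11.4
gripper_force: 25.0
```

Call:
{"name": "arm_command", "arguments": {"motion": [{"offset": [0,0,-0.02],"spin": 0},{"offset": [0,0,-0.03],"spin": 0},{"offset": [0,0,-0.03],"spin": 0},{"offset": [0,0,0],"spin": -0.173},{"offset": [0,0,0],"spin": -0.172}]}}

```text
time_s: 7.05
ee_pos: [586.0, 287.1, 126.6]
ee_rot: [-180.0, 0.0, 66.9]
force: [0.2, -0.4, -2.6]
gripper_width: 11.7
gripper_force: 24.9
```

Call:
{"name": "arm_command", "arguments": {"motion": [{"offset": [0,0,0],"spin": -0.172},{"offset": [0,0,0],"spin": -0.172},{"offset": [0,0,0],"spin": -0.172},{"offset": [0,0,0],"spin": -0.172},{"offset": [-0.0334,-0.0226,0],"spin": 0}]}}

```text
time_s: 7.68
ee_pos: [574.1, 250.3, 125.7]
ee_rot: [180.0, -0.0, 106.3]
force: [-0.1, -0.9, -2.5]
gripper_width: 11.6
gripper_force: 25.0
```

Call:
{"name": "arm_command", "arguments": {"motion": [{"offset": [-0.0334,-0.0226,0],"spin": 0},{"offset": [-0.0334,-0.0226,0],"spin": 0},{"offset": [-0.0334,-0.0226,0],"spin": 0},{"offset": [-0.0334,-0.0226,0],"spin": 0},{"offset": [-0.0334,-0.0226,0],"spin": 0}]}}

```text
time_s: 8.3
ee_pos: [510.3, 55.9, 126.3]
ee_rot: [-179.9, 0.0, 106.1]
force: [0.6, -0.2, -2.6]
gripper_width: 11.8
gripper_force: 25.0
```

Call:
{"name": "arm_command", "arguments": {"motion": [{"offset": [-0.0334,-0.0226,0],"spin": 0},{"offset": [0,0,0.03],"spin": 0},{"offset": [0,0,0.03],"spin": 0},{"offset": [0,0,0],"spin": 0},{"offset": [0,0,0],"spin": 0}]}}

```text
time_s: 8.93
ee_pos: [499.5, 19.0, 67.5]
ee_rot: [179.9, 0.0, 106.1]
force: [0.5, -0.5, -2.6]
gripper_width: 11.5
gripper_force: 25.0
```

Call:
{"name": "arm_command", "arguments": {"motion": [{"offset": [0,0,0.008],"spin": 0},{"offset": [0,0,0.003],"spin": 0},{"offset": [0,0,0],"spin": 0}]}}

```text
time_s: 9.3
ee_pos: [499.2, 19.1, 56.2]
ee_rot: [179.9, 0.0, 106.1]
force: [-0.3, 0.7, -0.2]
gripper_width: 11.5
gripper_force: 25.0
```

```bash
python3 - <<'E'
from h import *
p=np.mean([env.grab_frame('top')[0] for _ in range(4)],0).astype('uint8')
c=p[170:250,240:340]
cv2.imwrite('pics/ins1.png',cv2.resize(c,None,fx=7,fy=7,interpolation=cv2.INTER_CUBIC))
s=env.state();print(s['ee_pos'],s['force'],s['torque'])
E
```

```text
[499.0615106   19.03176085  56.14463606] [ 0.06477111  1.45305025 -0.62453904] [-0.06346981  0.0309954   0.02435542]
```

View pics/ins1.png

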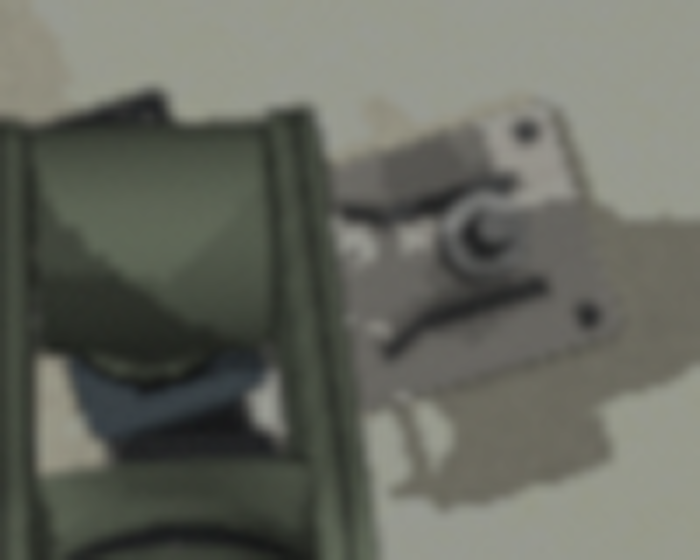

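The prong tips, at about (370,245) and (385,335), sit centred in the flare mouth. The gauge is resting on the plate, so I slide it in and watch the force.

Call:
{"name": "arm_command", "arguments": {"motion": [{"offset": [-0.01,0,0],"spin": 0},{"offset": [-0.01,0,0],"spin": 0},{"offset": [-0.01,0,0],"spin": 0}]}}

```text
time_s: 9.88
ee_pos: [507.5, -10.7, 55.9]
ee_rot: [180.0, 0.0, 106.0]
force: [-0.1, 1.5, 0.5]
gripper_width: 11.5
gripper_force: 25.0
```

Call:
{"name": "arm_command", "arguments": {"motion": [{"offset": [-0.01,0,0],"spin": 0},{"offset": [-0.01,0,0],"spin": 0},{"offset": [0,0,0],"spin": 0}]}}

```text
time_s: 10.25
ee_pos: [512.9, -30.4, 55.7]
ee_rot: [-180.0, 0.1, 106.0]
force: [-1.1, -1.6, -0.2]
gripper_width: 11.7
gripper_force: 25.0
```

Call:
{"name": "arm_command", "arguments": {"motion": [{"offset": [-0.006,0,0],"spin": 0},{"offset": [-0.006,0,0],"spin": 0},{"offset": [0,0,0],"spin": 0}]}}

```text
time_s: 10.62
ee_pos: [516.1, -41.1, 55.8]
ee_rot: [180.0, 0.0, 106.0]
force: [-1.0, -0.8, -0.4]
gripper_width: 11.9
gripper_force: 25.0
```

Call:
{"name": "arm_command", "arguments": {"motion": [{"offset": [-0.006,0,0],"spin": 0},{"offset": [-0.006,0,0],"spin": 0},{"offset": [0,0,0],"spin": 0}]}}

```text
time_s: 11.0
ee_pos: [519.5, -52.9, 55.7]
ee_rot: [180.0, 0.0, 106.0]
force: [0.6, -0.3, -0.2]
gripper_width: 11.7
gripper_force: 25.0
```

Call:
{"name": "arm_command", "arguments": {"motion": [{"offset": [-0.005,0,0],"spin": 0},{"offset": [-0.004,0,0],"spin": 0},{"offset": [0,0,0],"spin": 0}]}}

```text
time_s: 11.38
ee_pos: [521.9, -61.3, 55.8]
ee_rot: [180.0, 0.0, 106.0]
force: [-1.5, 0.3, 1.1]
gripper_width: 11.5
gripper_force: 25.0
```

Call:
{"name": "arm_command", "arguments": {"motion": [{"offset": [-0.002,0,0],"spin": 0},{"offset": [-0.002,0,0],"spin": 0},{"offset": [0,0,0],"spin": 0}]}}

```text
time_s: 11.75
ee_pos: [522.9, -64.8, 55.8]
ee_rot: [-180.0, 0.0, 106.0]
force: [-1.9, 1.8, 0.7]
gripper_width: 11.8
gripper_force: 25.0
```

Call:
{"name": "arm_command", "arguments": {"motion": [{"offset": [-0.002,0,0],"spin": 0},{"offset": [0,0,0],"spin": 0}]}}

```text
time_s: 12.0
ee_pos: [523.4, -66.7, 55.8]
ee_rot: [180.0, 0.0, 106.0]
force: [-1.7, 2.2, 1.6]
gripper_width: 11.6
gripper_force: 25.0
```

Call:
{"name": "arm_command", "arguments": {"motion": [{"offset": [-0.002,0,0],"spin": 0},{"offset": [0,0,0],"spin": 0}]}}

```text
time_s: 12.25
ee_pos: [523.9, -68.6, 55.8]
ee_rot: [-180.0, -0.0, 106.0]
force: [-2.8, 3.0, 1.9]
gripper_width: 11.8
gripper_force: 25.0
```

Call:
{"name": "arm_command", "arguments": {"motion": [{"offset": [-0.001,0,0],"spin": 0},{"offset": [0,0,0],"spin": 0}]}}

```text
time_s: 12.5
ee_pos: [523.9, -68.7, 55.9]
ee_rot: [-180.0, -0.1, 106.0]
force: [-3.5, 4.8, 3.2]
gripper_width: 11.5
gripper_force: 25.0
```

Call:
{"name": "arm_command", "arguments": {"motion": [{"offset": [-0.0015,0,0],"spin": 0},{"offset": [0,0,0],"spin": 0}]}}

```text
time_s: 12.75
ee_pos: [523.9, -68.9, 56.0]
ee_rot: [-180.0, -0.2, 106.0]
force: [-4.8, 9.8, 5.8]
gripper_width: 11.4
gripper_force: 25.0
```

Call:
{"name": "arm_command", "arguments": {"motion": [{"offset": [0.0015,0,0],"spin": 0},{"offset": [0,0,0],"spin": 0}]}}

```text
time_s: 13.0
ee_pos: [523.9, -68.7, 55.9]
ee_rot: [-180.0, -0.1, 106.0]
force: [-2.9, 4.4, 3.8]
gripper_width: 11.7
gripper_force: 25.0
```

Call:
{"name": "arm_command", "arguments": {"motion": [{"offset": [0,0,0],"spin": 0},{"offset": [0,0,0],"spin": 0},{"offset": [0,0,0],"spin": 0},{"offset": [0,0,-0.02],"spin": 0},{"offset": [0,0,-0.04],"spin": 0}], "jaw": 0.06}}

```text
time_s: 13.62
ee_pos: [523.2, -69.6, 115.0]
ee_rot: [-179.8, -0.1, 106.0]
force: [0.8, -0.5, 0.6]
gripper_width: 58.4
gripper_force: 0.0
```

Call:
{"name": "arm_command", "arguments": {"motion": [{"offset": [0,0,-0.02],"spin": -0.175},{"offset": [0,0,0],"spin": -0.175},{"offset": [0,0,0],"spin": -0.175},{"offset": [0,0,0],"spin": -0.175},{"offset": [0,0,0],"spin": -0.175}]}}

```text
time_s: 14.25
ee_pos: [524.5, -69.7, 135.9]
ee_rot: [-180.0, 0.0, 156.5]
force: [-0.6, -0.9, -0.5]
gripper_width: 60.3
gripper_force: 0.0
```

Call:
{"name": "arm_command", "arguments": {"motion": [{"offset": [0,0,0],"spin": -0.175},{"offset": [0,0,0],"spin": 0},{"offset": [0,0,0],"spin": 0}]}}

```text
time_s: 14.62
ee_pos: [524.3, -69.5, 135.8]
ee_rot: [180.0, 0.0, 166.1]
force: [0.0, 0.5, -0.7]
gripper_width: 60.1
gripper_force: 0.0
```

```bash
python3 - <<'E'
from h import *
a=np.mean([env.grab_frame('side')[0] for _ in range(4)],0).astype('uint8')
cv2.imwrite('pics/home.png',cv2.resize(a[190:275,195:275],None,fx=7,fy=7,interpolation=cv2.INTER_CUBIC))
s=env.state();print(s['torque'],s['qpos'])
E
```

```text
[-0.0456311   0.00851467 -0.01097055] [-8.79821732e+00  1.71323632e+01  1.01389324e+02  5.15865069e-03
  6.14747073e+01 -8.49493023e+01]
```

View pics/home.png

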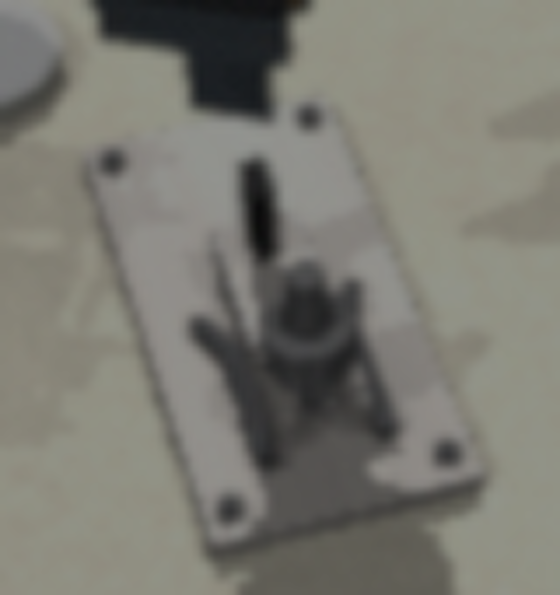

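The gauge lies between the rails with its fin at (258,210), directly behind the collar at (308,330), and its prongs show on either side of the rod below. It is home, so I go to the collar.

Call:
{"name": "arm_command", "arguments": {"motion": [{"offset": [-0.0131,-0.023,0],"spin": 0},{"offset": [-0.0131,-0.023,0],"spin": 0},{"offset": [-0.0132,-0.023,0],"spin": 0},{"offset": [0,0,0.01],"spin": 0},{"offset": [0,0,0],"spin": 0}]}}

```text
time_s: 15.45
ee_pos: [544.8, -145.0, 124.5]
ee_rot: [180.0, -0.2, 166.2]
force: [0.1, -0.1, -0.2]
gripper_width: 60.3
gripper_force: 0.0
```

Call:
{"name": "arm_command", "arguments": {"motion": [{"offset": [0,0,0.02],"spin": 0},{"offset": [0,0,0.02],"spin": 0},{"offset": [0,0,0.02],"spin": 0},{"offset": [0,0,0.006],"spin": 0},{"offset": [0,0,0],"spin": 0}]}}

```text
time_s: 16.08
ee_pos: [545.9, -145.3, 59.9]
ee_rot: [180.0, -0.0, 166.2]
force: [0.4, -0.3, -0.4]
gripper_width: 59.9
gripper_force: 0.0
```

Call:
{"name": "arm_command", "arguments": {"motion": [{"offset": [0,0,0],"spin": 0},{"offset": [0,0,0],"spin": 0},{"offset": [0,0,0],"spin": 0}], "jaw": 0.03, "newtons": 6}}

```text
time_s: 16.45
ee_pos: [546.3, -145.9, 60.3]
ee_rot: [180.0, 0.0, 166.2]
force: [-0.1, 0.1, 0.6]
gripper_width: 33.0
gripper_force: 0.0
```

```bash
python3 -c "
from h import *
s=env.state();print(s)"
```

```text
{'time_s': 16.45, 'qpos': array([-1.61268528e+01,  2.45502777e+01,  1.02179758e+02,  7.59506186e-03,
        5.32253014e+01, -9.23303709e+01]), 'qvel': array([ 0.0247667 ,  0.16964093,  0.13038635, -0.01650371,  0.02899018,
       -0.08216415]), 'effort': array([ 2.92200601e-02, -4.28640389e+01, -1.90403080e+01, -2.98099732e-02,
        7.18441070e-02,  4.35455640e-04]), 'ee_pos': array([ 546.25835623, -145.93713286,   60.25585775]), 'ee_rot': array([1.79995734e+02, 4.48734753e-02, 1.66198972e+02]), 'force': array([-0.0624439 ,  0.07407562,  0.58536109]), 'torque': array([ 0.04469882,  0.02236187, -0.03041425]), 'gripper_force': 0.0, 'gripper_width': 32.96125741082884}
```

Call:
{"name": "arm_command", "arguments": {"motion": [{"offset": [0,0,0],"spin": 0}]}}

```text
time_s: 16.58
ee_pos: [546.1, -145.9, 60.0]
ee_rot: [180.0, 0.0, 166.2]
force: [0.0, -0.2, 0.1]
gripper_width: 30.0
gripper_force: 0.0
```

```bash
python3 - <<'E'
from h import *
s=env.state();print(s['force'],s['torque'],s['gripper_width'],s['gripper_force'])
a,d=env.grab_frame('side');print(env.boxes_of('side','collar')[:2])
cv2.imwrite('pics/grip.png',cv2.resize(a[180:275,195:290],None,fx=6,fy=6,interpolation=cv2.INTER_CUBIC))
E
```

```text
[ 0.00501023 -0.24701855  0.13492805] [ 0.03476656 -0.05730827  0.04541009] 29.987081585568614 0.0
[{'bbox': [229.6, 238.0, 245.0, 245.9], 'score': 0.41}]
```

View pics/grip.png

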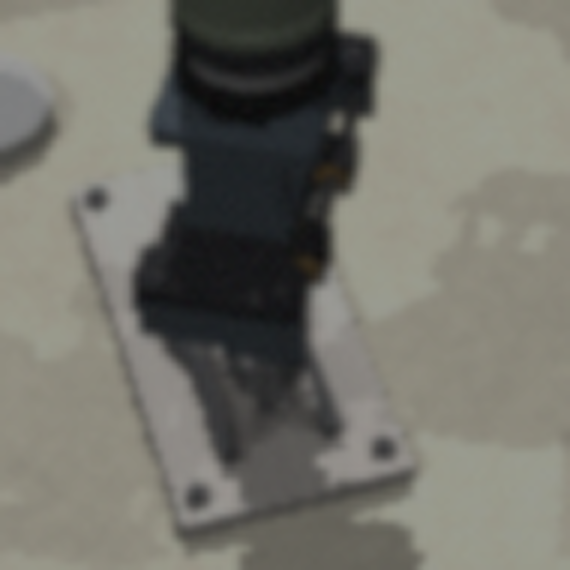

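Call:
{"name": "arm_command", "arguments": {"motion": [{"offset": [0,0,0],"spin": 0},{"offset": [0,0,0],"spin": 0},{"offset": [0,0,0],"spin": 0}], "jaw": 0.012}}

```text
time_s: 17.05
ee_pos: [546.1, -145.5, 59.8]
ee_rot: [180.0, -0.0, 166.2]
force: [0.2, 1.5, -0.8]
gripper_width: 15.9
gripper_force: 6.0
```

Call:
{"name": "arm_command", "arguments": {"motion": [{"offset": [0,0,0],"spin": 0},{"offset": [0,0,0],"spin": 0},{"offset": [0,0,0],"spin": 0},{"offset": [0,0,0],"spin": 0}], "jaw": 0.06}}

```text
time_s: 17.55
ee_pos: [546.0, -145.9, 59.8]
ee_rot: [-180.0, 0.0, 166.2]
force: [-0.4, 0.4, 0.5]
gripper_width: 52.7
gripper_force: 0.0
```

Call:
{"name": "arm_command", "arguments": {"motion": [{"offset": [0,0,0.005],"spin": 0},{"offset": [0,0,0.003],"spin": 0},{"offset": [0,0,0],"spin": 0}]}}

```text
time_s: 17.92
ee_pos: [545.7, -145.8, 51.4]
ee_rot: [180.0, -0.1, 166.2]
force: [0.3, 0.2, -0.2]
gripper_width: 60.0
gripper_force: 0.0
```

Call:
{"name": "arm_command", "arguments": {"motion": [{"offset": [0,0,0],"spin": 0},{"offset": [0,0,0],"spin": 0},{"offset": [0,0,0],"spin": 0}], "jaw": 0.035}}

```text
time_s: 18.3
ee_pos: [546.2, -145.6, 51.9]
ee_rot: [180.0, 0.0, 166.2]
force: [-0.1, 1.5, -0.3]
gripper_width: 39.0
gripper_force: 6.0
```

Call:
{"name": "arm_command", "arguments": {"motion": [{"offset": [0,0,0.0004],"spin": 0.15},{"offset": [0,0,0.0004],"spin": 0.15},{"offset": [0,0,0.0004],"spin": 0.15},{"offset": [0,0,0.0004],"spin": 0.15}]}}

```text
time_s: 18.8
ee_pos: [545.6, -146.5, 50.1]
ee_rot: [-179.9, 0.0, 131.6]
force: [-0.5, -2.2, -0.7]
gripper_width: 39.0
gripper_force: 6.0
```

```bash
cat > t.py <<'E'
from h import *
s=[env.state()]
for _ in range(3): env.grab_frame('top'); s.append(env.state())
print([np.round(k['torque'],3) for k in s],s[-1]['force'].round(1),s[-1]['ee_pos'].round(1),s[-1]['ee_rot'][2].round(1),[k['effort'][5].round(3) for k in s],s[-1]['gripper_width'])
E
python3 t.py
```

```text
[array([-0.484,  0.245,  0.037]), array([-0.493,  0.207, -0.004]), array([-0.582,  0.156, -0.029]), array([-0.605,  0.251,  0.001])] [-1.2 -3.   0.1] [ 545.6 -146.4   50.1] 132.0 [np.float64(-0.953), np.float64(0.277), np.float64(0.511), np.float64(0.129)] 39.02758487492934
```

Call:
{"name": "arm_command", "arguments": {"motion": [{"offset": [0,0,0.0004],"spin": 0.15},{"offset": [0,0,0.0004],"spin": 0.15},{"offset": [0,0,0.0002],"spin": 0.15}]}}

```text
time_s: 19.32
ee_pos: [544.8, -146.8, 48.8]
ee_rot: [-179.8, 0.0, 106.0]
force: [-2.2, -4.7, -2.2]
gripper_width: 38.9
gripper_force: 6.0
```

```bash
sed -i 's/range(3)/range(4)/; s/^print.*/T=np.array([k["torque"] for k in s]);print("tz",T[:,2].round(3),T.mean(0).round(3),np.mean([k["force"] for k in s],0).round(1),s[-1]["ee_pos"].round(1),s[-1]["ee_rot"][2].round(1),s[-1]["gripper_width"])/' t.py; python3 t.py
```

```text
tz [ 0.021  0.026 -0.064 -0.021 -0.016] [-0.961  0.509 -0.011] [-2.1 -4.6 -2.1] [ 544.8 -146.8   48.7] 106.2 39.07091170881586
```

Call:
{"name": "arm_command", "arguments": {"motion": [{"offset": [0,0,0.0002],"spin": 0.15},{"offset": [0,0,0.0002],"spin": 0.15}]}}

```text
time_s: 19.77
ee_pos: [544.2, -146.8, 47.9]
ee_rot: [-179.8, 0.1, 88.8]
force: [-3.6, -5.2, -4.4]
gripper_width: 39.0
gripper_force: 6.0
```

```bash
python3 t.py
```

```text
tz [ 0.03  -0.028  0.005 -0.025 -0.041] [-1.061  0.603 -0.012] [-3.2 -5.  -3.5] [ 544.2 -146.8   47.9] 89.1 39.24890836959252
```

Call:
{"name": "arm_command", "arguments": {"motion": [{"offset": [0,0,0],"spin": 0},{"offset": [0,0,0],"spin": 0},{"offset": [0,0,0],"spin": 0}], "jaw": 0.05}}

```text
time_s: 20.35
ee_pos: [546.5, -145.6, 49.1]
ee_rot: [179.9, -0.0, 88.9]
force: [0.7, -0.5, -0.1]
gripper_width: 50.2
gripper_force: 0.0
```

```bash
python3 t.py
```

```text
tz [ 0.051 -0.021  0.034 -0.04   0.033] [-0.117  0.054  0.011] [ 0.5 -0.5  0. ] [ 546.2 -145.7   48.9] 88.9 50.050336227601576
```

Call:
{"name": "arm_command", "arguments": {"motion": [{"offset": [0,-0.0015,0],"spin": 0},{"offset": [0,0,0],"spin": 0},{"offset": [0,0,0],"spin": 0}], "jaw": 0.035}}

```text
time_s: 20.92
ee_pos: [544.2, -145.7, 48.8]
ee_rot: [-180.0, -0.0, 88.9]
force: [-0.0, -0.2, 1.2]
gripper_width: 38.4
gripper_force: 6.0
```

```bash
python3 t.py
```

```text
tz [-0.032  0.011 -0.006 -0.03  -0.02 ] [-0.065  0.283 -0.015] [-1.  -0.   0.9] [ 544.2 -145.7   48.8] 88.9 38.65202738176335
```

Call:
{"name": "arm_command", "arguments": {"motion": [{"offset": [0,0,0.0004],"spin": 0.1},{"offset": [0,0,0.0003],"spin": 0.1}]}}

```text
time_s: 21.38
ee_pos: [544.1, -145.7, 48.1]
ee_rot: [-179.9, -0.0, 77.2]
force: [-1.8, -0.2, 2.0]
gripper_width: 38.9
gripper_force: 6.0
```

```bash
python3 t.py
```

```text
tz [-0.002 -0.012 -0.048 -0.069 -0.041] [-0.036  0.469 -0.034] [-2.1 -0.2  1.6] [ 544.1 -145.7   48.1] 77.5 38.75310501388561
```

Call:
{"name": "arm_command", "arguments": {"motion": [{"offset": [0,0,0.0003],"spin": 0.1},{"offset": [0,0,0.0001],"spin": 0.1}]}}

```text
time_s: 21.82
ee_pos: [543.9, -145.7, 47.5]
ee_rot: [-179.9, 0.0, 65.8]
force: [-2.1, 0.6, 0.4]
gripper_width: 38.6
gripper_force: 6.0
```

```bash
sed -i 's/range(4)/range(7)/' t.py; python3 t.py
```

```text
tz [ 0.037 -0.002 -0.084  0.003 -0.035 -0.006  0.024 -0.069] [-0.037  0.602 -0.017] [-2.8  0.5  0.5] [ 544.1 -145.7   47.5] 66.0 38.56841367278419
```

Call:
{"name": "arm_command", "arguments": {"motion": [{"offset": [0,0,0.0002],"spin": 0.1},{"offset": [0,0,0.0002],"spin": 0.1}]}}

```text
time_s: 22.42
ee_pos: [543.9, -145.6, 47.0]
ee_rot: [-179.9, 0.0, 54.4]
force: [-3.4, 0.1, -1.0]
gripper_width: 38.6
gripper_force: 6.0
```

```bash
python3 t.py
```

```text
tz [ 0.048  0.048 -0.085 -0.038  0.032 -0.025 -0.063 -0.053] [ 0.03   0.749 -0.017] [-3.5  0.8 -0.9] [ 544.  -145.6   47. ] 54.5 38.483532559157695
```

Call:
{"name": "arm_command", "arguments": {"motion": [{"offset": [0,0,0.0004],"spin": 0.1},{"offset": [0,0,0.0004],"spin": 0.1}]}}

```text
time_s: 23.02
ee_pos: [543.9, -145.6, 46.3]
ee_rot: [-179.9, 0.0, 42.9]
force: [-4.8, 1.5, -1.0]
gripper_width: 38.5
gripper_force: 6.0
```

```bash
python3 t.py
```

```text
tz [ 0.027 -0.013 -0.    -0.069 -0.048 -0.005 -0.024 -0.025] [ 0.174  1.006 -0.02 ] [-4.9  1.3 -0.5] [ 544.  -145.6   46.3] 43.1 38.645311599202024
```

Call:
{"name": "arm_command", "arguments": {"motion": [{"offset": [0,0,0.0003],"spin": 0.1},{"offset": [0,0,0.0003],"spin": 0.1}]}}

```text
time_s: 23.62
ee_pos: [543.9, -145.5, 45.7]
ee_rot: [-179.9, 0.0, 31.5]
force: [-5.4, 1.8, -1.2]
gripper_width: 39.0
gripper_force: 6.0
```

```bash
python3 t.py
```

```text
tz [-0.002  0.021 -0.059 -0.105  0.011  0.004 -0.015 -0.044] [ 0.273  1.092 -0.024] [-5.   1.8 -0.9] [ 543.9 -145.5   45.7] 31.6 38.68467439614669
```

Call:
{"name": "arm_command", "arguments": {"motion": [{"offset": [-0.0009,-0.0009,0.0003],"spin": 0.1},{"offset": [0,0,0.0003],"spin": 0.1}]}}

```text
time_s: 24.22
ee_pos: [543.7, -145.4, 45.2]
ee_rot: [180.0, -0.1, 20.0]
force: [-2.7, 1.6, -2.2]
gripper_width: 38.2
gripper_force: 6.0
```

```bash
python3 t.py
```

```text
tz [ 0.056  0.022 -0.062 -0.02  -0.    -0.021 -0.006  0.011] [ 0.289  0.622 -0.003] [-2.4  1.9 -2.9] [ 543.6 -145.4   45.3] 20.2 38.45775957062691
```

Call:
{"name": "arm_command", "arguments": {"motion": [{"offset": [0,0,0.0003],"spin": 0.1},{"offset": [0,0,0.0003],"spin": 0.1}]}}

```text
time_s: 24.82
ee_pos: [543.6, -145.3, 44.6]
ee_rot: [-180.0, -0.0, 8.5]
force: [-1.4, 2.7, -4.5]
gripper_width: 38.8
gripper_force: 6.0
```

```bash
python3 t.py
```

```text
tz [ 0.029  0.024 -0.029 -0.027 -0.041  0.044  0.005  0.011] [0.495 0.452 0.002] [-1.7  3.2 -4.3] [ 543.5 -145.3   44.7] 8.7 38.735304693560735
```

Call:
{"name": "arm_command", "arguments": {"motion": [{"offset": [0,0,0.0005],"spin": 0.08},{"offset": [0,0,0.0004],"spin": 0.06}]}}

```text
time_s: 25.42
ee_pos: [543.6, -145.3, 44.1]
ee_rot: [-180.0, -0.0, 0.5]
force: [-1.9, 4.1, -1.9]
gripper_width: 38.4
gripper_force: 6.0
```

```bash
python3 t.py
```

```text
tz [ 0.076  0.001 -0.014 -0.031 -0.005  0.027  0.039  0.01 ] [0.758 0.429 0.013] [-1.6  4.  -1.8] [ 543.5 -145.3   44. ] 0.6 38.858144642314095
```

Call:
{"name": "arm_command", "arguments": {"motion": [{"offset": [0,0,0.0002],"spin": 0.07},{"offset": [0,0,0.0002],"spin": 0.07}]}}

```text
time_s: 26.02
ee_pos: [543.5, -145.2, 43.8]
ee_rot: [-180.0, -0.0, -7.5]
force: [-1.4, 4.9, 0.3]
gripper_width: 38.5
gripper_force: 6.0
```

```bash
python3 t.py
```

```text
tz [0.137 0.189 0.107 0.072 0.055 0.1   0.106 0.122] [0.95  0.498 0.111] [-1.7  5.2  0.3] [ 543.5 -145.2   43.8] -7.4 38.88406914037163
```

Definite bearing: the torque jumped to 0.11 N m, a nip of about 7–9 N that self-limits against the thread drag. I release, go back to the fin and draw the gauge out.

Call:
{"name": "arm_command", "arguments": {"motion": [{"offset": [0,0,0],"spin": 0},{"offset": [0,0,0],"spin": 0},{"offset": [0,0,-0.02],"spin": 0},{"offset": [0,0,-0.035],"spin": 0},{"offset": [0,0,-0.037],"spin": 0}], "jaw": 0.052}}

```text
time_s: 27.0
ee_pos: [543.8, -146.4, 136.6]
ee_rot: [179.9, -0.1, -7.4]
force: [0.6, 0.9, 0.6]
gripper_width: 52.2
gripper_force: 0.0
```

Call:
{"name": "arm_command", "arguments": {"motion": [{"offset": [0,0,0],"spin": -0.18},{"offset": [0,0,0],"spin": -0.18},{"offset": [0,0,0],"spin": -0.18},{"offset": [0,0,0],"spin": -0.18},{"offset": [0,0,0],"spin": -0.18}]}}

```text
time_s: 27.62
ee_pos: [544.1, -146.4, 135.9]
ee_rot: [179.9, -0.0, 44.5]
force: [-0.2, -0.3, -0.1]
gripper_width: 52.4
gripper_force: 0.0
```

Call:
{"name": "arm_command", "arguments": {"motion": [{"offset": [0,0,0],"spin": -0.18},{"offset": [0,0,0],"spin": -0.18},{"offset": [0,0,0],"spin": -0.18},{"offset": [0,0,0],"spin": -0.18},{"offset": [0,0,0],"spin": -0.18}]}}

```text
time_s: 28.25
ee_pos: [544.1, -146.4, 135.9]
ee_rot: [179.9, 0.1, 96.1]
force: [0.0, 0.6, -0.2]
gripper_width: 52.0
gripper_force: 0.0
```

Call:
{"name": "arm_command", "arguments": {"motion": [{"offset": [0,0,0],"spin": -0.18},{"offset": [0,0,0],"spin": 0},{"offset": [0,0,0],"spin": 0}]}}

```text
time_s: 28.62
ee_pos: [543.6, -145.9, 135.6]
ee_rot: [180.0, 0.0, 105.9]
force: [-0.3, 0.1, 0.8]
gripper_width: 52.2
gripper_force: 0.0
```

Call:
{"name": "arm_command", "arguments": {"motion": [{"offset": [0.04,0.001,0],"spin": 0},{"offset": [0.0397,0.0008,0],"spin": 0},{"offset": [0,0,0.03],"spin": 0},{"offset": [0,0,0.03],"spin": 0},{"offset": [0,0,0.019],"spin": 0}]}}

```text
time_s: 29.25
ee_pos: [522.6, -68.3, 55.3]
ee_rot: [-180.0, -0.0, 106.0]
force: [-0.1, 0.3, 0.3]
gripper_width: 51.8
gripper_force: 0.0
```

Call:
{"name": "arm_command", "arguments": {"motion": [{"offset": [0,0,0],"spin": 0},{"offset": [0,0,0],"spin": 0}]}}

```text
time_s: 29.5
ee_pos: [523.8, -68.6, 57.2]
ee_rot: [179.9, 0.0, 106.0]
force: [0.3, 0.1, -0.2]
gripper_width: 51.8
gripper_force: 0.0
```

Call:
{"name": "arm_command", "arguments": {"motion": [{"offset": [0,0,0],"spin": 0},{"offset": [0,0,0],"spin": 0},{"offset": [0,0,0],"spin": 0},{"offset": [0,0,0],"spin": 0},{"offset": [0,0,0],"spin": 0}], "jaw": 0.0, "newtons": 25}}

```text
time_s: 30.12
ee_pos: [523.1, -68.4, 56.5]
ee_rot: [180.0, -0.0, 106.0]
force: [0.1, -1.1, 0.3]
gripper_width: 11.6
gripper_force: 25.0
```

Call:
{"name": "arm_command", "arguments": {"motion": [{"offset": [0.001,0,0],"spin": 0},{"offset": [0.001,0,0],"spin": 0}]}}

```text
time_s: 30.38
ee_pos: [523.1, -68.3, 56.5]
ee_rot: [180.0, 0.2, 106.1]
force: [0.8, -8.2, -1.1]
gripper_width: 11.8
gripper_force: 25.0
```

Call:
{"name": "arm_command", "arguments": {"motion": [{"offset": [0.003,0,0],"spin": 0},{"offset": [0.006,0,0],"spin": 0},{"offset": [0.008,0,0],"spin": 0}]}}

```text
time_s: 30.75
ee_pos: [519.2, -53.6, 56.5]
ee_rot: [179.9, 0.4, 106.1]
force: [2.4, -12.3, -3.7]
gripper_width: 11.9
gripper_force: 25.0
```

Call:
{"name": "arm_command", "arguments": {"motion": [{"offset": [0.01,0,0],"spin": 0},{"offset": [0.01,0,0],"spin": 0},{"offset": [0.012,0,0],"spin": 0},{"offset": [0.014,0,0],"spin": 0},{"offset": [0.014,0,0],"spin": 0}]}}

```text
time_s: 31.38
ee_pos: [501.0, 8.4, 56.6]
ee_rot: [180.0, 0.0, 106.1]
force: [0.5, -7.9, 10.3]
gripper_width: 11.2
gripper_force: 25.0
```

Call:
{"name": "arm_command", "arguments": {"motion": [{"offset": [0.01,0,0],"spin": 0},{"offset": [0,0,-0.02],"spin": 0},{"offset": [0,0,-0.03],"spin": 0},{"offset": [0,0,-0.03],"spin": 0},{"offset": [0,0,0],"spin": 0}]}}

```text
time_s: 32.0
ee_pos: [499.1, 18.1, 137.5]
ee_rot: [179.8, -0.0, 106.1]
force: [-0.4, 0.2, -3.2]
gripper_width: 11.2
gripper_force: 25.0
```

```bash
python3 t.py; python3 - <<'E'
from h import *
a,d=env.grab_frame('side')
cv2.imwrite('pics/out.png',cv2.resize(a[150:270,180:280],None,fx=5,fy=5,interpolation=cv2.INTER_CUBIC))
E
```

```text
tz [-0.059 -0.052  0.027  0.024  0.029  0.039 -0.004  0.012] [0.005 0.05  0.002] [ 0.   0.1 -2.5] [497.6  17.2 135.2] 106.0 11.319959343473442
```

View pics/out.png

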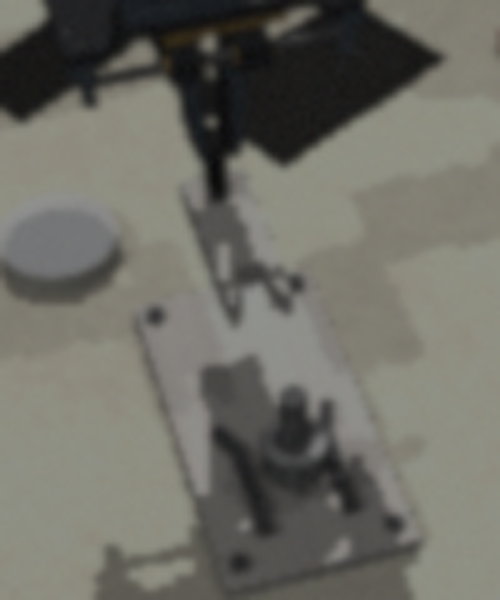

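The gauge hangs in the jaws clear of the rails, with its prongs at (235,310) and (290,300), and the collar stays on the rod at (295,450). I check its pitch from the depth.

```bash
python3 - <<'E'
from h import *
s=env.state();e=s['ee_pos'];th=np.deg2rad(s['ee_rot'][2]);ex=np.array([np.cos(th),np.sin(th)]);ey=np.array([-ex[1],ex[0]])
D=[np.where((d:=env.grab_frame('side')[1])>0,d,np.nan) for _ in range(4)]
C=cloud('side',np.nanmedian(D,0)).reshape(-1,3)
L=np.c_[(C[:,:2]-e[:2])@ex,(C[:,:2]-e[:2])@ey,C[:,2]]
m=(L[:,0]<-20)&(L[:,0]>-110)&(abs(L[:,1])<22)&(L[:,2]>60)&(L[:,2]<150);P=L[m]
for a in range(-110,-20,10):
    q=P[(P[:,0]>=a)&(P[:,0]<a+10)]
    if len(q):print(a,len(q),np.median(q[:,2]).round(1),q[:,1].min().round(),q[:,1].max().round())
E
```

```text
-110 22 103.0 -18.0 20.0
-100 34 109.2 -19.0 20.0
-90 20 111.6 -18.0 20.0
-80 51 108.9 -19.0 20.0
-70 33 111.2 -19.0 20.0
-60 31 111.2 -18.0 20.0
-50 32 110.8 -19.0 21.0
-40 34 111.3 -19.0 21.0
-30 31 110.9 -18.0 21.0
```

Call:
{"name": "arm_command", "arguments": {"motion": [{"offset": [0.0336,0.0227,0],"spin": 0},{"offset": [0.0336,0.0227,0],"spin": 0},{"offset": [0.0336,0.0227,0],"spin": 0},{"offset": [0.0336,0.0227,0],"spin": 0},{"offset": [0.0336,0.0227,0],"spin": 0}]}}

```text
time_s: 33.22
ee_pos: [561.4, 211.2, 136.4]
ee_rot: [180.0, 0.0, 106.0]
force: [1.2, -0.8, -1.6]
gripper_width: 11.4
gripper_force: 25.0
```

Call:
{"name": "arm_command", "arguments": {"motion": [{"offset": [0.0336,0.0227,0],"spin": 0},{"offset": [0.0336,0.0227,0],"spin": 0},{"offset": [0,0,0],"spin": 0.172},{"offset": [0,0,0],"spin": 0.172},{"offset": [0,0,0],"spin": 0.172}]}}

```text
time_s: 33.85
ee_pos: [586.1, 287.2, 136.1]
ee_rot: [-180.0, 0.0, 76.2]
force: [-0.8, -0.1, -3.7]
gripper_width: 11.5
gripper_force: 24.9
```

Call:
{"name": "arm_command", "arguments": {"motion": [{"offset": [0,0,0],"spin": 0.172},{"offset": [0,0,0],"spin": 0.172},{"offset": [0,0,0],"spin": 0.172},{"offset": [0,0,0],"spin": 0},{"offset": [0,0,0],"spin": 0}]}}

```text
time_s: 34.48
ee_pos: [586.1, 287.0, 136.3]
ee_rot: [-180.0, 0.0, 47.0]
force: [0.3, 0.5, -3.0]
gripper_width: 11.5
gripper_force: 24.9
```

Lower about 88 mm and feel for the mat.

Call:
{"name": "arm_command", "arguments": {"motion": [{"offset": [0,0,0.04],"spin": 0},{"offset": [0,0,0.03],"spin": 0},{"offset": [0,0,0.01],"spin": 0},{"offset": [0,0,0.004],"spin": 0},{"offset": [0,0,0],"spin": 0}]}}

```text
time_s: 35.1
ee_pos: [586.9, 287.4, 53.4]
ee_rot: [180.0, -0.1, 46.9]
force: [0.8, -0.4, -1.9]
gripper_width: 11.6
gripper_force: 24.9
```

Call:
{"name": "arm_command", "arguments": {"motion": [{"offset": [0,0,0.0015],"spin": 0},{"offset": [0,0,0.0015],"spin": 0},{"offset": [0,0,0],"spin": 0}]}}

```text
time_s: 35.48
ee_pos: [586.8, 287.4, 50.3]
ee_rot: [180.0, -0.1, 46.9]
force: [1.3, 1.0, -0.8]
gripper_width: 11.9
gripper_force: 24.9
```

Call:
{"name": "arm_command", "arguments": {"motion": [{"offset": [0,0,0.0015],"spin": 0},{"offset": [0,0,0],"spin": 0}]}}

```text
time_s: 35.72
ee_pos: [587.4, 287.6, 49.0]
ee_rot: [179.9, -0.2, 46.9]
force: [2.8, 1.0, 3.8]
gripper_width: 11.3
gripper_force: 25.0
```

Call:
{"name": "arm_command", "arguments": {"motion": [{"offset": [0,0,0.001],"spin": 0},{"offset": [0,0,0],"spin": 0}]}}

```text
time_s: 35.98
ee_pos: [587.8, 287.4, 48.7]
ee_rot: [179.9, -0.2, 46.9]
force: [3.0, 0.2, 7.1]
gripper_width: 11.8
gripper_force: 25.0
```

Call:
{"name": "arm_command", "arguments": {"motion": [{"offset": [0,0,-0.001],"spin": 0},{"offset": [0,0,0],"spin": 0}]}}

```text
time_s: 36.22
ee_pos: [587.1, 287.3, 48.8]
ee_rot: [179.9, -0.1, 46.9]
force: [2.9, 0.9, 5.0]
gripper_width: 11.9
gripper_force: 25.0
```

Call:
{"name": "arm_command", "arguments": {"motion": [{"offset": [0,0,0],"spin": 0},{"offset": [0,0,0],"spin": 0},{"offset": [0,0,0],"spin": 0},{"offset": [0,0,-0.02],"spin": 0},{"offset": [0,0,-0.06],"spin": 0}], "jaw": 0.05}}

```text
time_s: 36.85
ee_pos: [583.3, 285.8, 124.7]
ee_rot: [-179.8, 0.5, 46.9]
force: [0.5, 0.1, 0.3]
gripper_width: 49.8
gripper_force: 0.0
```

Call:
{"name": "arm_command", "arguments": {"motion": [{"offset": [0,0,-0.06],"spin": 0},{"offset": [-0.01,-0.055,0],"spin": 0},{"offset": [-0.01,-0.055,0],"spin": 0},{"offset": [-0.01,-0.055,0],"spin": 0},{"offset": [-0.01,-0.055,0],"spin": 0}]}}

```text
time_s: 37.48
ee_pos: [396.2, 408.6, 187.7]
ee_rot: [-180.0, 0.0, 46.9]
force: [0.1, -0.1, -0.7]
gripper_width: 50.0
gripper_force: 0.0
```

Call:
{"name": "arm_command", "arguments": {"motion": [{"offset": [-0.01,-0.055,0],"spin": 0},{"offset": [-0.01,-0.055,0],"spin": 0},{"offset": [0,0,0],"spin": 0}]}}

```text
time_s: 37.85
ee_pos: [300.8, 469.9, 187.7]
ee_rot: [-180.0, 0.1, 47.2]
force: [1.1, 0.4, -0.5]
gripper_width: 50.0
gripper_force: 0.0
```

```bash
python3 - <<'E'
from h import *
D=[];G=[]
for i in range(4):
    p,d=env.grab_frame('top');D.append(np.where(d>0,d,np.nan));G.append(p)
p=np.mean(G,0).astype('uint8');C=cloud('top',np.nanmedian(D,0));z=C[...,2];q=np.load('top0.npy')
f=(C[...,0]>500)&(C[...,0]<590)&(C[...,1]>-190)&(C[...,1]<-110)&(z>50)&(z<84);print('collar top',np.median(z[f]),f.sum())
g=cv2.cvtColor(p,6);g0=cv2.cvtColor(cv2.imread('pics/top0.png'),6)
f=(C[...,0]>540)&(C[...,0]<640)&(C[...,1]>240)&(C[...,1]<330)&(z>50);print('fin',C[f].mean(0),f.sum())
cv2.imwrite('pics/end.png',cv2.resize(p[80:300,120:420],None,fx=2.6,fy=2.6,interpolation=cv2.INTER_CUBIC))
print(env.state()['force'],env.state()['time_s'])
E
```

```text
collar top 58.3731168544158 94
fin [588.19404522 281.98992247  65.92581837] 30
[-0.12412436 -0.35630338  1.11450068] 38.05
```

View pics/end.png

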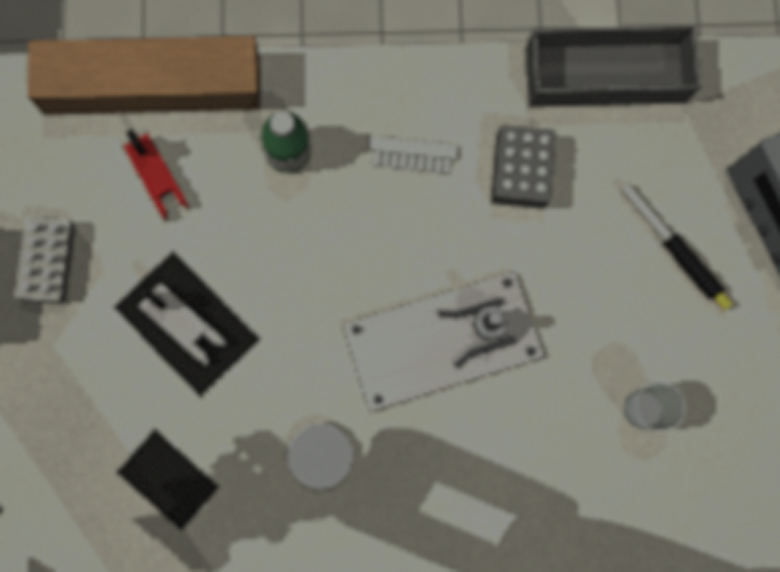

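The grey gauge stands upright on the large mat at (187,325), and the collar at (490,320) has its top at about 58 mm, so its underside is at 32 mm. The other things are where they were. I hand it in.

```bash
python3 -c "
from workcell import env
print(env.job_done())"
```

```text
the job is handed in; nothing more can be done
None
```

The job is handed in with the collar nipped at gauge height (about 32 mm by the camera) and the gauge back upright on the large mat; the nip was about 7–9 N by wrist torque, possibly a little more, so above the 5 N asked.

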